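# Hold a frame side in the joining jig

### The job

Take the longer of the two loose mitred frame sides, set it flat on the bed of the joining jig between the two end stops with its long outer face toward the sprung fence, and press it squarely against that fence with a steady force of about 10 newtons, which pushes the fence back about 10 millimetres; never shove the fence with more than 20 newtons. You are my third hand while I pin the next piece on: finish while still holding that pressure, do not let go or ease off. Leave the short frame side, glue bottle, tape roll and sanding block where they are.

Things in the scene. Friction and masses are not known exactly. Their poses are not given: they have to be found in the camera images.
- rail_long: The longer (wanted) wooden picture-frame side, gilded top, 32 mm wide, 40 mm tall, lying flat. From above a trapezium, ends mitred at 45 degrees: outer face 200 mm long, inner face 136 mm, both upright and plain. Origin mid underside; y along its length, x across it, pointing out of the OUTER (long) face, z up. About 150 g. At the start its outer face looks roughly away from the robot.
- rail_long_outer (a point): Point on the outer (long) face of the long frame side, mid length, 6 mm above its underside, 16 mm from its middle along own x; axes as rail_long.
- rail_short: The shorter (leave alone) wooden picture-frame side, gilded top, 32 mm wide, 40 mm tall, lying flat. From above a trapezium, ends mitred at 45 degrees: outer face 150 mm long, inner face 86 mm, both upright and plain. Origin mid underside; y along its length, x across it, pointing out of the OUTER (long) face, z up. About 105 g. At the start its outer face looks roughly away from the robot.
- jig: Joining jig fixed to the bench: light wooden bed 170 mm (x) by 300 mm (y), its top 18 mm above the bench. Origin mid underside of the bed; x points across the bed to the fence (roughly away from the robot), y along the fence, z up. A fixed dark back block, 14 mm above the bed, from x = 71 to 83 mm. The robot's side of the bed is open and clear.
- jig_stop (a point): Middle of the facing side of the end stop at jig y = +106 mm, 6 mm above the bed; axes as jig. Its twin is at y = -106 mm: a 212 mm gap for the 200 mm frame side, entered from above or from the robot's side. Both stops are fixed aluminium, 20 mm wide in y, 12 mm above the bed, from jig x = -27.5 to 47.5 mm.
- fence_face (a point): Middle of the sprung fence's cork-faced pressing face (toward the robot), 6.5 mm above the bed; at rest at jig x = 20 mm, y = 0; moves with the fence; axes as jig. The fence is an aluminium bar 200 mm long, 20 mm deep, top 12.5 mm above the bed, so fingers gripping the upper part of a 40 mm tall frame side pass above it.
- fence (a joint): How far the sprung fence is pushed back along jig x, in m: 0 at rest, hard end at 0.025. The spring gives 1 N per mm from zero: 0.010 means 10 N of pressure. It slides freely and springs back when let go.
- glue_bottle: White plastic glue bottle, 60 mm diameter, 160 mm tall, standing; origin at the middle of its foot. Leave alone.
- tape_roll: Roll of paper tape lying flat, 80 mm outside, 54 mm hole, 24 mm high; origin at the middle of its underside. Leave alone.
- sanding_block: Cork sanding block 60 x 90 x 30 mm lying flat; origin at the middle of its underside. Leave alone.
Not all that is in view belongs to the job. Leave any blue look-alike of the rail_long alone.

How it is judged:
By the outcome, as a careful person would: the job done as asked, in the order asked, and still so for the second after the job is handed in, while the arm keeps its last pose, push and grip.
It also fails if it takes over 45 s, if anything falls off the work surface, if the arm or the gripper's body presses on something with over 40 N, if the wrist force passes 120 N, or if a joint passes its speed limit or range.

### The arm

A 6-joint arm with a two-finger parallel gripper is mounted at the origin on the work surface. World frame = base frame: x ahead of the robot, y to its left, z up, the work surface at z = 0. Lengths are in m, angles in rad, forces in N, time in s.
With the tool pointing down it reaches from about 0.225 to 0.875 m from the base axis. Payload 3.4 kg.
Tool frame: the origin (TCP) lies on the centre line of the jaws, within the pads' length; the fingertips stand 17 mm ahead of it and the grasp point (between the pads) lies 2 mm behind it (nose_length is the distance from the TCP to the fingertips, in m); z points along the fingers, y is the line along which they close (so a half turn about z gives the same grasp; the last joint's range is limited). The gripper opens to 85 mm and grips with 20 to 120 N. Pads are 22 mm wide; open, the fingers measure 114 mm over their backs; the gripper's body (76 mm by 85 mm) begins 54 mm behind the grasp point. The pads swing forward as they close: fully open they stand 13 mm farther back than shut.
Start: joints at [1.129, 0.276, 1.505, -0, 1.361, -0.121], TCP at [0.181, 0.546, 0.222] pointing down, gripper open.
Joint ranges: [-2.89, 2.89], [-0.75, 2.08], [0.22, 2.7], [-1.18, 4.32], [0.11, 2.71], [-2.7, 2.7]. Speed limits (rad/s): [2.57, 2.57, 3.14, 3.14, 3.14, 3.14].

### API

Orientations are given as a unit quaternion [w, x, y, z].
In Python, from rig import get_state, get_image, sign_off, find_in, place_of, nose_length gives the robot as it stands.
- The arm moves only by the tool apply_moves, never from a script. Its argument "deltas" is one flat list of numbers, 5 for each row, row after row: the finger opening in mm, from 0 to 85.4, then the shift along the tool's x, y, z in mm, then the turn about the tool's z in degrees. A call has 1 to 12 rows; each row is the pose to reach, as a shift and turn from the pose commanded when the call began, along the tool's axes at that moment; what a row does not reach only later rows make up. A row lasts 1/12 s, in which the tool goes at most 41.7 mm and 7.16 degrees, less where a joint would pass 70% of its speed; a pose out of reach is approached as far as the arm can. A call with a gripper value outside its range is refused whole. The fingers move at their own pace and stop on an object; "squeeze" is the grip in N (left out, the last holds). Time passes only in rows, so rows that repeat a pose let the fingers close. It gives the time, the measured TCP pose, the force, the opening and the grip force at its end, in the units of the state.
- get_state(): the state, without advancing time (a new reading comes with each control period).
- get_image(name): name is "side" or "top"; returns a dict with "frame" (384x512x3 uint8, red, green, blue), "K" (3x3 intrinsics, pixels), "position" and "orientation" of the camera in the world. Camera axes: x right, y down, z forward; pixel columns grow to the right and rows downward; lengths in m; the calibration is good to about 2 mm. A picture is of the moment at which its call begins. There is no depth.
- sign_off(): hands the job in; it is judged then, once.
Trained networks look in a picture, given as the dict that the camera call returned (one of the last four; its "shot" number tells which), for a name from the list of things; names that differ only in an ending like _2 or _b are one class to them, and where a whole thing is asked for, a point or a joint stands for the part that bears it (a point fixed in the world has none). Each returns a list of dicts, best first, with "score" (0 to 1); they miss things now and then, are a little off and sometimes report something else, mostly with a low value. They report only what shows in the picture. A call takes as long as a camera call. They do not tell look-alikes from the thing itself.
- find_in(query, picture): "point" ([column, row] in pixels, amid what is visible of it).
- place_of(query, picture): "point" ([column, row] in pixels: a listed point, or the origin of a listed thing).
The state is a dict: "clock": time; "qpos": joint angles; "qd": joint speeds; "effort": joint torques, N m; "position": TCP position; "ee_rot": TCP orientation; "contact_force": force on the tool from outside, world axes, zero at the start; "moment": the same for the moment, N m; "width": finger opening in m; "gripper_force": force on a finger pad.
Only numpy, scipy, OpenCV 4.12 (cv2) and the standard library are available. Lean on these libraries where they do the work, as an engineer would, in place of code of your own. Each camera call takes 0.05 s, during which the arm holds its last target. There are 200 camera calls.

## Working session

There is one attempt and no reset: what is moved stays moved. The work goes in short steps, Python scripts to look and compute and a tool call to move; the robot and the scene stay as the last step left them, time stands still between calls to the robot, and variables do not carry over. Pictures are saved under pics/ and viewed, at most 10 in all, crops included, and the job is handed in when it is done.

Besides the shell and the picture viewer there is one more tool, called after "Request:" as a command line: name --argument value ..., lists and objects as JSON in quotes. apply_moves: Moves the arm, as the interface text tells. Its arguments: {"type":"object","properties":{"deltas":{"type":"array"},"squeeze":{"type":"number"}},"required":["deltas"]}

```bash
mkdir -p pics
cat > h.py <<'E'
import numpy as np,cv2
from scipy.spatial.transform import Rotation as R
from rig import *
def rot(q): return R.from_quat([q[1],q[2],q[3],q[0]]).as_matrix()
def ray(im,p,z):
    d=rot(im["orientation"])@np.linalg.inv(im["K"])@np.array([p[0],p[1],1.])
    o=np.array(im["position"]); return o+d*(z-o[2])/d[2]
def proj(im,P):
    c=rot(im["orientation"]).T@(np.array(P)-im["position"]); q=np.array(im["K"])@c; return q[:2]/q[2]
E
python3 - <<'E'
from h import *
np.set_printoptions(precision=4,suppress=True)
Z={'rail_long':0,'rail_long_outer':.006,'rail_short':0,'jig':0,'jig_stop':.024,'fence_face':.0245,'glue_bottle':0,'tape_roll':0,'sanding_block':0}
ims={n:get_image(n) for n in('top','side')}
cv2.imwrite('pics/a.png',cv2.cvtColor(np.vstack([ims['top']["frame"]]),cv2.COLOR_RGB2BGR))
cv2.imwrite('pics/b.png',cv2.cvtColor(ims['side']["frame"],cv2.COLOR_RGB2BGR))
for n,im in ims.items():
  print(n,im['position'])
  for q,z in Z.items():
    print(q,[(np.round(r['point']),round(r['score'],2),ray(im,r['point'],z)[:2]) for r in place_of(q,im)[:3]])
s=get_state();print(s['position'],s['ee_rot'],s['width'],nose_length,s['contact_force'])
E
```

```text
top [0.3978 0.0256 1.4581]
rail_long [(array([319., 162.]), 0.93, array([ 0.6166, -0.2085])), (array([388., 125.]), 0.88, array([ 0.7472, -0.4418])), (array([340., 274.]), 0.7, array([ 0.2446, -0.2808]))]
rail_long_outer [(array([319., 160.]), 0.89, array([ 0.6214, -0.2068])), (array([337., 274.]), 0.77, array([ 0.2476, -0.2684])), (array([381., 128.]), 0.75, array([ 0.7322, -0.4164]))]
rail_short [(array([332., 218.]), 0.66, array([ 0.428 , -0.2546]))]
jig [(array([206., 181.]), 0.88, array([0.5433, 0.1682]))]
jig_stop [(array([398., 192.]), 0.21, array([ 0.5191, -0.4655]))]
fence_face [(array([200., 174.]), 0.95, array([0.5645, 0.184 ]))]
glue_bottle [(array([110., 172.]), 0.93, array([0.5678, 0.4861]))]
tape_roll [(array([313., 118.]), 0.54, array([ 0.7646, -0.1878]))]
sanding_block [(array([400., 189.]), 0.81, array([ 0.5307, -0.4818]))]
side [-0.079  -0.8747  0.9245]
rail_long [(array([246., 288.]), 0.95, array([ 0.2487, -0.2898])), (array([402., 255.]), 0.81, array([ 0.7415, -0.4336])), (array([325., 225.]), 0.72, array([ 0.6128, -0.2   ]))]
rail_long_outer [(array([395., 252.]), 0.74, array([ 0.7269, -0.4159])), (array([243., 284.]), 0.72, array([ 0.2479, -0.2744])), (array([330., 226.]), 0.71, array([ 0.6206, -0.2184]))]
rail_short [(array([291., 254.]), 0.93, array([ 0.4385, -0.2472])), (array([242., 154.]), 0.64, array([0.5787, 0.3191]))]
jig [(array([256., 175.]), 0.97, array([0.5577, 0.1656]))]
jig_stop [(array([363., 293.]), 0.59, array([ 0.515 , -0.4866])), (array([245., 155.]), 0.55, array([0.5689, 0.2797]))]
fence_face [(array([254., 168.]), 0.77, array([0.5571, 0.1815]))]
glue_bottle [(array([220., 139.]), 0.81, array([0.5551, 0.4794]))]
tape_roll [(array([355., 205.]), 0.84, array([ 0.7762, -0.1736]))]
sanding_block [(array([366., 295.]), 0.55, array([ 0.535, -0.488]))]
[0.1813 0.5457 0.2219] [0.     0.1597 0.9872 0.0001] 0.08519203810102212 0.017 [0.0722 0.4465 0.0937]
```

View pics/a.png

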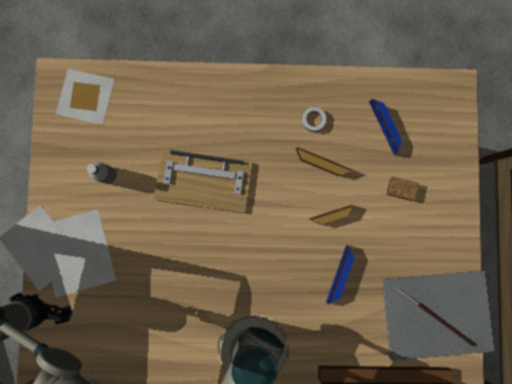

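View pics/b.png

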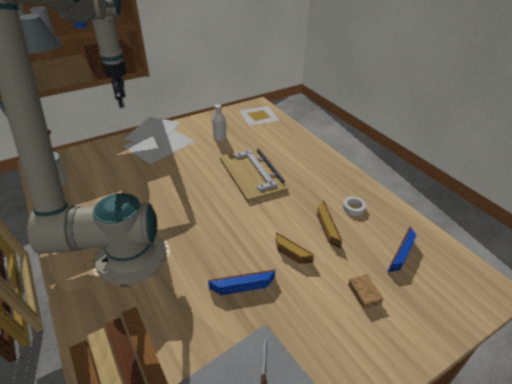

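Top view: gold long rail about (323,163), short rail (331,215), jig (206,181), and two blue decoys at (386,126) and (341,274). Next I'll refine the angles.

Run:
```python
from h import *
im=get_image('top'); f=im['frame']
c1=cv2.resize(f[140:222,150:260],None,fx=5,fy=5,interpolation=cv2.INTER_CUBIC)
c2=cv2.resize(f[140:222,290:360],None,fx=5,fy=5,interpolation=cv2.INTER_CUBIC)[:, :250*2-150]
o=np.hstack([c1,c2])[:, :800]
o=cv2.resize(np.hstack([c1,c2]),None,fx=.88,fy=.88)
cv2.imwrite('pics/c.png',cv2.cvtColor(o,cv2.COLOR_RGB2BGR)); print(o.shape)
for n,(x0,x1,y0,y1) in {'long':(290,358,142,185),'short':(305,358,200,228)}.items():
  h=cv2.cvtColor(f,cv2.COLOR_RGB2HSV)[y0:y1,x0:x1]
  m=(h[...,1]>np.median(h[...,1])+45).astype(np.uint8)
  k,l,st,ce=cv2.connectedComponentsWithStats(m); i=1+st[1:,4].argmax()
  pts=np.argwhere(l==i)[:,::-1]+[x0,y0]
  W=np.array([ray(im,p,.03)[:2] for p in pts]).astype(np.float32)
  r=cv2.minAreaRect(W); mu=W.mean(0);u,s,v=np.linalg.svd(W-mu)
  hull=cv2.approxPolyDP(cv2.convexHull(W),.008,True)[:,0]
  print(n,len(pts),mu,r,np.degrees(np.arctan2(v[0,1],v[0,0])),'\n',hull)
```

```text
(361, 792, 3)
long 437 [ 0.6084881  -0.21255153] ((0.6082545518875122, -0.2114928513765335), (0.18197764456272125, 0.03100903145968914), 68.5151138305664) 68.40344 
 [[ 0.651984   -0.13092162]
 [ 0.61279595 -0.15762258]
 [ 0.5720891  -0.2630613 ]
 [ 0.5827356  -0.2992318 ]]
short 259 [ 0.43594274 -0.2473292 ] ((0.43435344099998474, -0.24690940976142883), (0.026541903614997864, 0.12939584255218506), 19.35312843322754) -71.401054 
 [[ 0.4615453  -0.30593133]
 [ 0.42350766 -0.18214616]
 [ 0.41128296 -0.2212722 ]
 [ 0.43516624 -0.28636405]]
```

View pics/c.png

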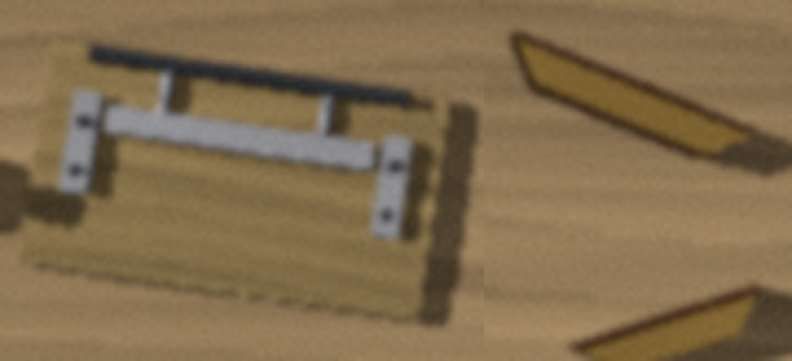

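```bash
cat >> h.py <<'E'
def delta(P,yaw):
    """shift (mm) in tool axes + turn (deg) to TCP P with tool y line at world yaw (deg)"""
    s=get_state(); M=rot(s['ee_rot']); d=M.T@(np.array(P)-s['position'])*1000
    y=np.degrees(np.arctan2(M[1,1],M[0,1])); t=-((yaw-y+90)%180-90)   # tool z is down
    print('tilt',np.round(M[:,2],4),'tool y yaw',round(y,2),'delta',np.round(d,1),'turn',round(t,2),'j6',round(s['qpos'][5],2)); return d,t
E
python3 - <<'E'
from h import *
np.set_printoptions(precision=4,suppress=True)
im=get_image('top')
g=lambda x,y:(150+x/4.4,140+y/4.4)
L=ray(im,g(81,142),.03)[:2];Rr=ray(im,g(392,188),.03)[:2]
print('stops',L,Rr,np.linalg.norm(L-Rr),np.degrees(np.arctan2(*(L-Rr)[::-1]))-90)
a=ray(im,g(90,52),.032)[:2];b=ray(im,g(412,100),.032)[:2];print('block',a,b,np.linalg.norm(a-b),np.degrees(np.arctan2(*(a-b)[::-1]))-90)
a=ray(im,g(103,130),.0305)[:2];b=ray(im,g(372,168),.0305)[:2];print('fence front',a,b,np.linalg.norm(a-b),np.degrees(np.arctan2(*(a-b)[::-1]))-90,(a+b)/2)
delta([.612,-.207,.2],-21.6)
# outlines in top image
for z in(.04,):
  u=np.array([np.cos(np.radians(-21.6)),np.sin(np.radians(-21.6))]);v=np.array([-u[1],u[0]])
  for (x,y) in((16,100),(16,-100),(-16,-68),(-16,68)): print(proj(im,[*(np.array([.612,-.207])+u*x/1e3+v*y/1e3),z]))
  # and grip-image hull for reference
E
```

```text
stops [0.5664 0.2869] [0.5369 0.0567] 0.2320677410153204 -7.2966064163375535
block [0.6333 0.2822] [0.6025 0.0432] 0.2409244443310518 -7.337403899267031
fence front [0.5756 0.2709] [0.5514 0.0718] 0.20059186944615412 -6.9169259683360735 [0.5635 0.1713]
tilt [ 0.0001  0.0002 -1.    ] tool y yaw 71.62 delta [-646.  -578.6   21.9] turn -86.78 j6 -0.12
[294.0127 144.8471]
[350.7266 168.4278]
[338.0102 173.6473]
[299.3772 157.5726]
```

Request:
apply_moves --deltas '[85, -36, -32, 0, -7, 85, -71, -65, 0, -14, 85, -107, -97, 0, -21, 85, -142, -130, 0, -28, 85, -178, -162, 0, -35, 85, -214, -194, 0, -42, 85, -249, -227, 0, -49, 85, -285, -259, 0, -56, 85, -321, -292, 0, -63, 85, -356, -324, 0, -70, 85, -392, -356, 0, -77, 85, -428, -389, 0, -84]' --squeeze 60

```text
clock: 2.1
position: [0.3968, 0.1642, 0.2222]
ee_rot: [0.0, -0.474, 0.88, -0.0]
contact_force: [1.5, 0.9, -0.2]
width: 0.0846
gripper_force: 0.0
```

```bash
python3 -c "
from h import *
delta([.606,-.210,.12],-22)"
```

```text
tilt [ 9.e-04  4.e-04 -1.e+00] tool y yaw 146.62 delta [ 197.4 -380.5  102.3] turn -11.38 j6 -2.33
```

The half-turn symmetry took me the wrong way: the last joint would run out of range (yaw = j1 − j6). I'll turn back the other way.

Request:
apply_moves --deltas '[85, 16, -30, 0, 7, 85, 32, -60, 0, 14, 85, 48, -90, 0, 21, 85, 64, -120, 0, 28, 85, 80, -150, 0, 35, 85, 96, -180, 0, 42, 85, 112, -210, 0, 49, 85, 128, -240, 0, 56, 85, 144, -270, 0, 63, 85, 160, -300, 0, 70, 85, 176, -330, 0, 77, 85, 190, -350, 0, 84]'

```text
clock: 3.1
position: [0.5837, -0.1894, 0.2216]
ee_rot: [0.001, 0.243, 0.97, -0.0]
contact_force: [-0.2, 0.2, -0.3]
width: 0.0851
gripper_force: 0.0
```

```bash
python3 -c "
from h import *
delta([.606,-.210,.12],-22);print(get_state()['qpos'])"
```

```text
tilt [ 0.0012 -0.001  -1.    ] tool y yaw 61.91 delta [-29.2  -7.6 101.7] turn 83.91 j6 -1.51
[-4.26872085e-01  3.33632111e-01  1.42076992e+00 -3.93646847e-04
  1.38566974e+00 -1.50732279e+00]
```

Request:
apply_moves --deltas '[85, -3, -1, 10, 7, 85, -6, -2, 20, 14, 85, -9, -3, 30, 21, 85, -12, -4, 40, 28, 85, -15, -5, 50, 35, 85, -18, -6, 60, 42, 85, -21, -7, 70, 49, 85, -24, -7, 80, 56, 85, -27, -8, 90, 63, 85, -29, -8, 100, 70, 85, -29, -8, 101, 77, 85, -29, -8, 101, 84]'

```text
clock: 4.1
position: [0.6036, -0.2069, 0.1197]
ee_rot: [-0.001, 0.829, 0.559, -0.001]
contact_force: [-0.1, 0.5, -0.1]
width: 0.0854
gripper_force: 0.0
```

Request:
apply_moves --deltas '[85, 0, 0, 0, 0, 85, 0, 0, 0, 0, 85, 0, 0, 0, 0]'

```text
clock: 4.35
position: [0.6042, -0.2071, 0.1211]
ee_rot: [0.0, 0.827, 0.563, 0.0]
contact_force: [0.4, 0.7, -0.5]
width: 0.0853
gripper_force: 0.0
```

Run:
```python
from h import *
d,t=delta([.606,-.210,.033],-22)
im=get_image('side');f=im['frame'][170:270,260:390]
p=proj(im,get_state()['position']);print(p)
cv2.imwrite('pics/d.png',cv2.cvtColor(cv2.resize(f,None,fx=5,fy=5,interpolation=cv2.INTER_CUBIC),cv2.COLOR_RGB2BGR))
u=np.array([np.cos(np.radians(-22)),np.sin(np.radians(-22))]);v=np.array([-u[1],u[0]])
for z in(.04,):
 for (x,y) in((16,100),(16,-100),(-16,-68),(-16,68)): print((proj(im,[*(np.array([.606,-.210])+u*x/1e3+v*y/1e3),z])-[260,170])*5)
```

```text
tilt [ 4.e-04 -1.e-04 -1.e+00] tool y yaw -21.53 delta [-2.   2.7 88.1] turn 0.47 j6 -0.06
[328.58445402 200.51611538]
[311.98858766 146.50516898]
[402.64477646 350.2737856 ]
[339.18886395 319.68448907]
[281.11100088 180.50405944]
```

View pics/d.png

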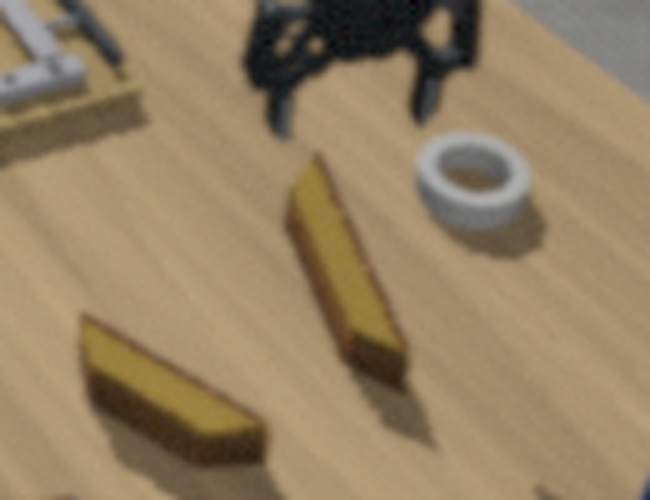

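Request:
apply_moves --deltas '[85, -2, 1, 20, 0, 85, -4, 3, 40, 0, 85, -4, 3, 60, 0, 85, -4, 3, 75, 0, 85, -4, 3, 88, 0, 85, -4, 3, 88, 0, 60, -4, 3, 88, 0, 40, -4, 3, 88, 0, 20, -4, 3, 88, 0, 20, -4, 3, 88, 0, 20, -4, 3, 88, 0, 20, -4, 3, 88, 0]'

```text
clock: 5.4
position: [0.6057, -0.2121, 0.0335]
ee_rot: [0.0, 0.827, 0.562, 0.0]
contact_force: [0.4, -0.3, 0.4]
width: 0.0204
gripper_force: 0.0
```

Request:
apply_moves --deltas '[20, 0, 0, 0, 0, 20, 0, 0, 0, 0, 20, 0, 0, 0, 0, 20, 0, 0, 0, 0, 20, 0, 0, 0, 0, 20, 0, 0, 0, 0]'

```text
clock: 5.9
position: [0.6053, -0.2119, 0.0328]
ee_rot: [-0.0, 0.827, 0.561, -0.0]
contact_force: [-0.5, 0.8, 0.3]
width: 0.0202
gripper_force: 0.0
```

Run:
```python
from h import *
s=get_image('side');t=get_image('top')
a=cv2.resize(s['frame'][170:270,275:375],(500,500),interpolation=cv2.INTER_CUBIC)
b=cv2.resize(t['frame'][135:195,290:350],(300,300),interpolation=cv2.INTER_CUBIC)
o=np.zeros((500,800,3),np.uint8);o[:,:500]=a;o[:300,500:]=b
cv2.imwrite('pics/e.png',cv2.cvtColor(o,cv2.COLOR_RGB2BGR))
print(proj(s,get_state()['position']),get_state()['width'])
```

```text
[326.32194318 220.90313601] 0.020407063070134002
```

View pics/e.png

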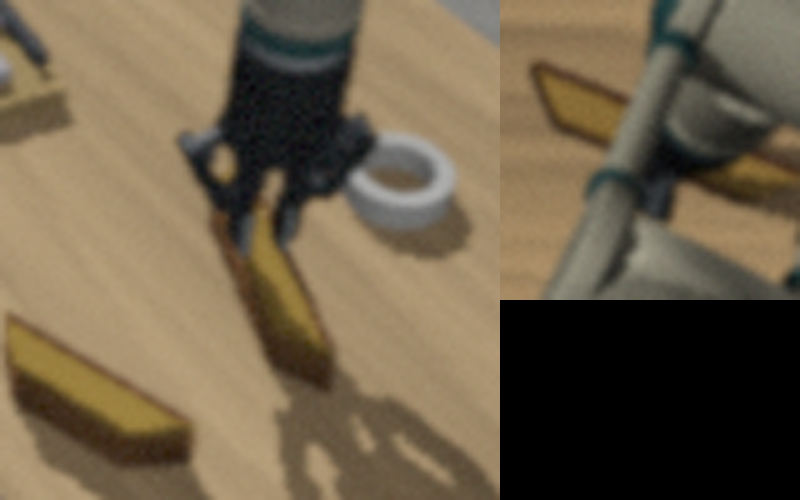

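Run:
```python
from h import *
s=get_image('side');S=get_state();M=rot(S['ee_rot']);p=np.array(S['position'])
for h in(-.017,0,.012,.025):
  print(h+p[2],[(np.round((proj(s,p+M[:,1]*k+[0,0,h])-[275,170])*5)) for k in(-.012,.012)])
for q in('rail_long',):
  print([(np.round(r['point'],1),round(r['score'],2),ray(s,r['point'],0)[:2]) for r in place_of(q,s)[:3]])
print(S['qpos'],S['width'],S['gripper_force'])
```

```text
0.015861185293111466 [array([236., 274.]), array([270., 271.])]
0.03286118529311147 [array([240., 256.]), array([274., 253.])]
0.044861185293111464 [array([242., 244.]), array([276., 240.])]
0.05786118529311147 [array([244., 229.]), array([279., 226.])]
[(array([402.5, 252.3]), 0.83, array([ 0.75067772, -0.42685146])), (array([244.5, 286.9]), 0.63, array([ 0.24701623, -0.28228044])), (array([321.5, 224.5]), 0.55, array([ 0.60476442, -0.19297844]))]
[-4.45195273e-01  5.21831742e-01  1.61227633e+00  1.74058073e-04
  1.00756877e+00 -6.68181534e-02] 0.01978639505487813 0.0
```

Request:
apply_moves --deltas '[75, 0, 0, 0, 0, 75, 0, 0, 0, 0, 75, 0, 0, 0, 0, 75, 0, 0, 0, 0, 75, 0, 0, 3, 0, 75, 0, 0, 6, 0, 75, 0, 0, 9, 0, 75, 0, 0, 12, 0, 75, 0, 0, 15, 0, 75, 0, 0, 15, 0]'

```text
clock: 6.93
position: [0.6048, -0.2117, 0.017]
ee_rot: [-0.001, 0.827, 0.561, -0.0]
contact_force: [-0.1, -0.1, -0.0]
width: 0.0753
gripper_force: 0.0
```

Request:
apply_moves --deltas '[50, 0, 0, 0, 0, 40, 0, 0, 0, 0, 28, 0, 0, 0, 0, 28, 0, 0, 0, 0, 28, 0, 0, 0, 0, 28, 0, 0, 0, 0]' --squeeze 20

```text
clock: 7.43
position: [0.606, -0.2122, 0.0184]
ee_rot: [0.001, 0.827, 0.561, 0.0]
contact_force: [1.5, -1.1, 1.2]
width: 0.0315
gripper_force: 22.1
```

Request:
apply_moves --deltas '[45, 0, 0, 0, 0, 45, 0, 0, 0, 0, 45, 0, 0, 2, 0, 45, 0, 0, 5, 0, 45, 0, 0, 5, 0, 25, 0, 0, 5, 0, 20, 0, 0, 5, 0, 20, 0, 0, 5, 0, 20, 0, 0, 5, 0, 20, 0, 0, 5, 0]' --squeeze 80

```text
clock: 8.27
position: [0.6054, -0.2119, 0.0129]
ee_rot: [-0.0, 0.827, 0.561, 0.0]
contact_force: [0.3, -1.4, 0.5]
width: 0.0298
gripper_force: 81.5
```

Request:
apply_moves --deltas '[20, 0, 0, 0, 0, 20, 0, 0, -10, 0, 20, 0, 0, -25, 0, 20, 0, 0, -45, 0, 20, 0, 0, -65, 0, 20, 0, 0, -80, 0, 20, 0, 0, -80, 0, 20, 0, 0, -80, 0]'

```text
clock: 8.93
position: [0.6059, -0.2121, 0.094]
ee_rot: [0.001, 0.827, 0.561, 0.001]
contact_force: [0.3, 0.7, -2.1]
width: 0.0304
gripper_force: 81.2
```

Run:
```python
from h import *
s=get_image('side');S=get_state();M=rot(S['ee_rot']);p=np.array(S['position'])
x0,y0=275,150
a=cv2.resize(s['frame'][y0:y0+100,x0:x0+110],None,fx=6,fy=6,interpolation=cv2.INTER_CUBIC)
cv2.imwrite('pics/f.png',cv2.cvtColor(a,cv2.COLOR_RGB2BGR))
print(p,S['width'],S['gripper_force'],S['contact_force'])
for h in(-.017,0): print([(np.round((proj(s,p+M[:,1]*k+[0,0,h])-[x0,y0])*6)) for k in(-.02,.02)])
# hypothesis: rail underside z = p.z - 0.013, centred at TCP
for dz in(.013,.03):
  print(dz,[np.round((proj(s,p+M[:,1]*a+M[:,0]*b+[0,0,c-dz])-[x0,y0])*6) for a,b,c in((.016,.1,.04),(.016,-.1,.04),(-.016,-.068,.04),(-.016,.068,.04),(.016,-.1,0),(-.016,-.068,0))])
delta([.48,.18,.12],-7.2)
```

```text
[ 0.60499395 -0.21172076  0.09268491] 0.030222985092801944 81.17384433746338 [-0.95672837  0.60896072 -0.94280671]
[array([282., 373.]), array([352., 366.])]
[array([286., 350.]), array([356., 343.])]
0.013 [array([301., 193.]), array([419., 435.]), array([339., 399.]), array([263., 233.]), array([406., 490.]), array([328., 454.])]
0.03 [array([297., 216.]), array([413., 459.]), array([334., 422.]), array([259., 256.]), array([401., 513.]), array([324., 477.])]
tilt [-4.e-04  3.e-04 -1.e+00] tool y yaw -21.68 delta [ 317.8 -260.9  -27.2] turn -14.48 j6 -0.07
```

View pics/f.png

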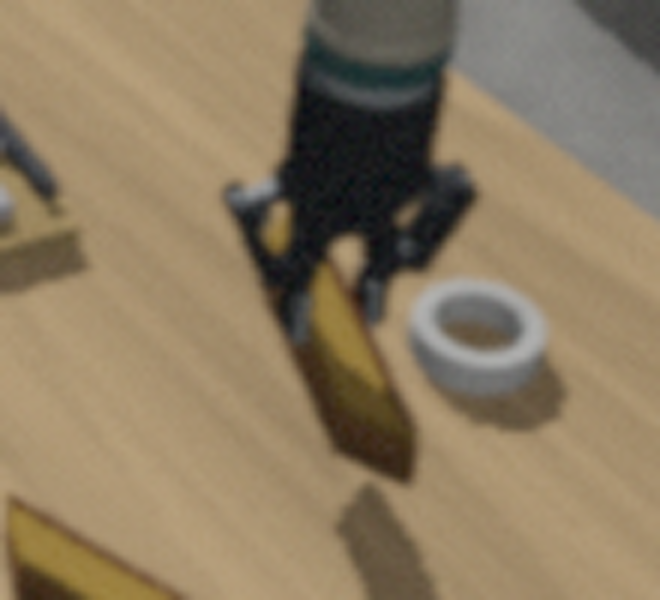

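Request:
apply_moves --deltas '[20, 15, -9, 0, -1, 20, 43, -27, 0, -2, 20, 74, -46, 0, -3, 20, 106, -66, 0, -4, 20, 138, -86, 0, -6, 20, 170, -106, 0, -8, 20, 203, -127, 0, -10, 20, 236, -148, 0, -11.5, 20, 268, -168, 0, -12.5, 20, 298, -186, 0, -13.5, 20, 320, -200, 0, -14.5, 20, 333, -208, 0, -14.5]'

```text
clock: 9.98
position: [0.5322, 0.1779, 0.0915]
ee_rot: [-0.002, 0.749, 0.663, -0.001]
contact_force: [0.1, -0.2, -1.4]
width: 0.0303
gripper_force: 81.2
```

Request:
apply_moves --deltas '[20, 0, 0, 0, 0, 20, 0, 0, 0, 0, 20, 0, 0, 10, 0, 20, 0, 0, 25, 0, 20, 0, 0, 25, 0, 20, 0, 0, 25, 0]'

```text
clock: 10.48
position: [0.5341, 0.1731, 0.0665]
ee_rot: [-0.001, 0.75, 0.661, -0.002]
contact_force: [0.2, 0.6, -1.7]
width: 0.0304
gripper_force: 81.1
```

```bash
cat > look.py <<'E'
from h import *
import sys
s=get_image('side');t=get_image('top');S=get_state();M=rot(S['ee_rot']);p=np.array(S['position'])
a=cv2.resize(s['frame'][125:205,210:300],None,fx=5,fy=5,interpolation=cv2.INTER_CUBIC)
b=cv2.resize(t['frame'][140:220,150:220+40],None,fx=3.2,fy=3.2,interpolation=cv2.INTER_CUBIC)
o=np.zeros((400,450+b.shape[1],3),np.uint8);o[:,:450]=a;o[:b.shape[0],450:]=b
cv2.imwrite('pics/'+sys.argv[1],cv2.cvtColor(o,cv2.COLOR_RGB2BGR))
print(p,S['width'],S['gripper_force'],S['contact_force'])
for n,im,x0,y0,k,ox in(('side',s,210,125,5,0),('top',t,150,140,3.2,450)):
  print(n,[np.round((proj(im,p+M[:,1]*a+M[:,0]*b+[0,0,c-.013])-[x0,y0])*k+[ox,0]).tolist() for a,b,c in((.016,.1,.04),(.016,-.1,.04),(-.016,-.068,.04),(-.016,.068,.04),(-.016,-.068,0),(.016,-.1,0))])
delta([.5346,.1745,.031],-7.2)
u=np.array([np.cos(np.radians(-7.2)),np.sin(np.radians(-7.2))]);d=p[:2]-[.5425,.1735]
print('jig xy',d@u*1e3,d@[-u[1],u[0]]*1e3)
E
python3 look.py g.png
```

```text
[0.53544868 0.17360961 0.06789332] 0.030258432206982988 81.11533641815186 [-0.22356681  0.7566745  -0.80554773]
side [[173.0, 84.0], [277.0, 219.0], [220.0, 206.0], [151.0, 113.0], [219.0, 249.0], [276.0, 262.0]]
top [[513.0, 98.0], [718.0, 128.0], [680.0, 156.0], [541.0, 135.0], [682.0, 159.0], [719.0, 132.0]]
tilt [-1.e-04 -0.e+00 -1.e+00] tool y yaw -7.25 delta [ 0.8 -1.  36.9] turn -0.05 j6 0.32
jig xy -7.009458860583597 -0.7750151086355553
```

View pics/g.png

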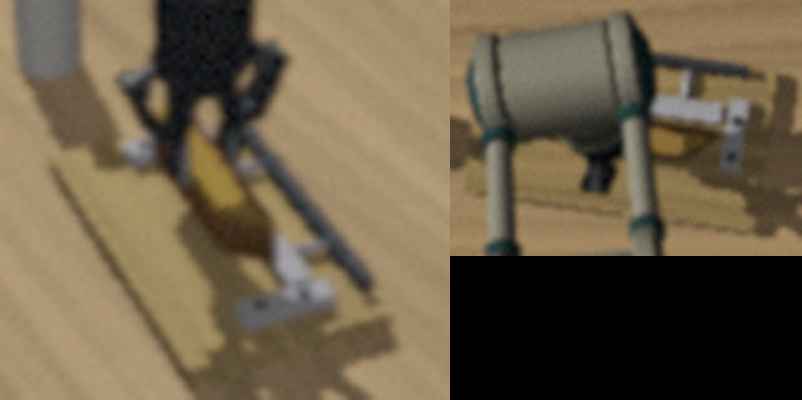

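Request:
apply_moves --deltas '[20, 0, -1, 6, 0, 20, 0, -1, 12, 0, 20, 0, -1, 18, 0, 20, 0, -1, 23, 0, 20, 0, -1, 28, 0, 20, 0, -1, 31, 0, 20, 0, -1, 33, 0, 20, 0, -1, 34, 0, 20, 0, -1, 34, 0, 20, 0, -1, 34, 0]'

```text
clock: 11.42
position: [0.5343, 0.1745, 0.0341]
ee_rot: [0.0, 0.75, 0.661, 0.0]
contact_force: [0.8, -0.4, -1.7]
width: 0.03
gripper_force: 81.1
```

```bash
python3 look.py h.png; python3 -c "
from h import *
for i in range(4):
  get_image('top');s=get_state();print(s['position'][2],s['contact_force'])"
```

```text
[0.53441029 0.17456355 0.03421006] 0.029976848944049634 81.11524701118469 [-0.01899627 -1.09725113 -1.89468972]
side [[172.0, 119.0], [274.0, 255.0], [218.0, 242.0], [150.0, 148.0], [218.0, 283.0], [273.0, 297.0]]
top [[518.0, 103.0], [718.0, 132.0], [681.0, 160.0], [545.0, 140.0], [683.0, 163.0], [719.0, 136.0]]
tilt [ 7.e-04  2.e-04 -1.e+00] tool y yaw -7.18 delta [-0.   0.2  3.2] turn 0.02 j6 0.32
jig xy -8.159220675673803 0.041255617294567046
0.03420168895067019 [-0.10601888  0.30101552 -1.20163897]
0.03416843127027712 [ 0.70854625 -0.1693845  -1.63060951]
0.03418131284595813 [ 0.34621199 -0.42981996 -1.40132084]
0.034122253213293346 [ 0.10807694  0.00864762 -1.74082023]
```

View pics/h.png

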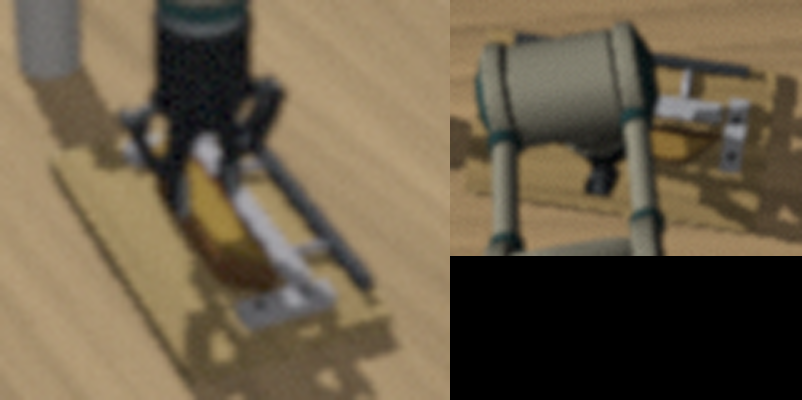

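The rail hangs 3 mm above the bed between the stops, parallel to the fence. I'll seat it now.

Request:
apply_moves --deltas '[20, 0, 0, 1, 0, 20, 0, 0, 2, 0, 20, 0, 0, 2.5, 0, 20, 0, 0, 3, 0, 20, 0, 0, 3, 0]'

```text
clock: 12.13
position: [0.5341, 0.1745, 0.0309]
ee_rot: [-0.0, 0.75, 0.661, 0.0]
contact_force: [0.1, -0.7, -1.8]
width: 0.0302
gripper_force: 81.2
```

Request:
apply_moves --deltas '[20, 0, 0, 0.5, 0, 20, 0, 0, 0.5, 0]'

```text
clock: 12.3
position: [0.5341, 0.1745, 0.0309]
ee_rot: [-0.0, 0.75, 0.661, 0.0]
contact_force: [-1.7, 0.3, 3.9]
width: 0.0304
gripper_force: 81.8
```

Request:
apply_moves --deltas '[20, 0, 2, -0.2, 0, 20, 0, 4, -0.2, 0, 20, 0, 6, -0.2, 0, 20, 0, 8, -0.2, 0, 20, 0, 9, -0.2, 0, 20, 0, 9, -0.2, 0]'

```text
clock: 12.8
position: [0.5417, 0.1735, 0.0309]
ee_rot: [-0.001, 0.75, 0.661, -0.001]
contact_force: [-4.1, -0.1, 5.2]
width: 0.0306
gripper_force: 82.0
```

Request:
apply_moves --deltas '[20, 0, 1.5, 0, 0, 20, 0, 3, 0, 0, 20, 0, 4.5, 0, 0, 20, 0, 6, 0, 0, 20, 0, 6, 0, 0, 20, 0, 6, 0, 0]'

```text
clock: 13.3
position: [0.5475, 0.1728, 0.0309]
ee_rot: [-0.001, 0.75, 0.661, -0.001]
contact_force: [-4.6, 1.2, 6.0]
width: 0.03
gripper_force: 82.0
```

```bash
cat > f.py <<'E'
from h import *
F=[]
for i in range(4):
  get_image('side');s=get_state();F.append(s['contact_force'])
F=np.mean(F,0);M=rot(s['ee_rot']);print('tool-frame force',np.round(M.T@F,2),s['position'],s['clock'],'moment',np.round(M.T@s['moment'],3),'tilt',np.round(M[:,2],4))
u=np.array([np.cos(np.radians(-7.2)),np.sin(np.radians(-7.2))]);d=np.array(s['position'][:2])-[.5425,.1735]
print('jig xy',d@u*1e3,d@[-u[1],u[0]]*1e3)
E
python3 f.py
```

```text
tool-frame force [-0.39 -4.23 -5.44] [0.54747899 0.1727664  0.03089289] 13.5 moment [0.713 0.021 0.033] tilt [-2.9e-03  3.0e-04 -1.0e+00]
jig xy 5.031677391344084 -0.1037801023021207
```

Request:
apply_moves --deltas '[20, 0, 0, -0.2, 0, 20, 0, 0, -0.4, 0, 20, 0, 0, -0.4, 0]'

```text
clock: 13.75
position: [0.5482, 0.1727, 0.0309]
ee_rot: [-0.001, 0.75, 0.661, -0.001]
contact_force: [-4.2, 0.8, 3.4]
width: 0.03
gripper_force: 81.6
```

```bash
python3 f.py
```

```text
tool-frame force [ 0.02 -4.69 -3.43] [0.54821579 0.17266249 0.03089203] 13.95 moment [ 0.824  0.031 -0.058] tilt [-1.7e-03  1.0e-04 -1.0e+00]
jig xy 5.775688327916301 -0.11452342133581254
```

Request:
apply_moves --deltas '[20, 0, 1, -0.1, 0, 20, 0, 2, -0.2, 0, 20, 0, 3, -0.3, 0, 20, 0, 4, -0.3, 0, 20, 0, 4, -0.3, 0, 20, 0, 4, -0.3, 0]'

```text
clock: 14.45
position: [0.5512, 0.1722, 0.0309]
ee_rot: [-0.001, 0.75, 0.661, -0.001]
contact_force: [-6.1, 1.9, 3.9]
width: 0.0304
gripper_force: 81.8
```

```bash
python3 f.py
```

```text
tool-frame force [ 1.23 -7.42 -4.01] [0.55126371 0.17225472 0.03092991] 14.65 moment [ 1.233  0.1   -0.128] tilt [-3.6e-03  2.0e-04 -1.0e+00]
jig xy 8.850683816494731 -0.13708044754835116
```

Request:
apply_moves --deltas '[20, 0, 1, 0, 0, 20, 0, 2, -0.1, 0, 20, 0, 3, -0.2, 0, 20, 0, 4, -0.3, 0, 20, 0, 4, -0.4, 0, 20, 0, 4, -0.4, 0]'

```text
clock: 15.15
position: [0.5537, 0.1719, 0.031]
ee_rot: [-0.002, 0.75, 0.661, -0.002]
contact_force: [-8.3, 2.2, 4.6]
width: 0.0301
gripper_force: 81.9
```

```bash
python3 f.py; python3 f.py
```

```text
tool-frame force [ 0.78 -8.93 -4.34] [0.55365298 0.17194885 0.03095868] 15.35 moment [ 1.564  0.183 -0.131] tilt [-6.8e-03  4.0e-04 -1.0e+00]
jig xy 11.259446283718782 -0.14107548282806426
tool-frame force [ 1.64 -9.01 -4.2 ] [0.55365372 0.17195992 0.03096038] 15.55 moment [ 1.588  0.219 -0.096] tilt [-6.8e-03  4.0e-04 -1.0e+00]
jig xy 11.258795626125163 -0.13000629558163035
```

Request:
apply_moves --deltas '[20, 0, 1, 0, 0, 20, 0, 2, -0.1, 0, 20, 0, 3, -0.2, 0, 20, 0, 4, -0.4, 0, 20, 0, 4, -0.5, 0, 20, 0, 4, -0.5, 0]'

```text
clock: 16.05
position: [0.5561, 0.1716, 0.031]
ee_rot: [-0.003, 0.75, 0.661, -0.004]
contact_force: [-10.0, 2.7, 5.0]
width: 0.03
gripper_force: 81.8
```

```bash
python3 f.py; python3 f.py
```

```text
tool-frame force [  1.96 -10.6   -3.53] [0.5561018  0.17162144 0.03100619] 16.25 moment [ 1.905  0.311 -0.199] tilt [-9.9e-03  5.0e-04 -1.0e+00]
jig xy 13.7299886218474 -0.15899228513518385
tool-frame force [  1.83 -10.5   -3.84] [0.55611444 0.17162223 0.03102897] 16.45 moment [ 1.934  0.329 -0.142] tilt [-9.8e-03  5.0e-04 -1.0e+00]
jig xy 13.742429737087683 -0.15662300894045605
```

```bash
python3 look.py i.png
python3 - <<'E'
from h import *
u=np.array([np.cos(np.radians(-7.2)),np.sin(np.radians(-7.2))])
for n in('top','side'):
  im=get_image(n)
  for q,z in(('fence_face',.0245),('rail_long_outer',.024)):
    print(n,q,[(round(r['score'],2),np.round(((ray(im,r['point'],z)[:2]-[.5425,.1735])@np.array([u,[-u[1],u[0]]]).T)*1e3,1)) for r in place_of(q,im)[:4]])
E
```

```text
[0.55610634 0.17162853 0.03103861] 0.03004661806338105 81.84391021728516 [-9.99978538  3.00455883  3.94434003]
side [[197.0, 117.0], [300.0, 252.0], [244.0, 238.0], [176.0, 145.0], [244.0, 280.0], [299.0, 293.0]]
top [[523.0, 82.0], [721.0, 111.0], [685.0, 138.0], [549.0, 118.0], [687.0, 142.0], [722.0, 116.0]]
tilt [-9.8e-03  5.0e-04 -1.0e+00] tool y yaw -7.21 delta [  0.1 -21.7   0.3] turn -0.01 j6 0.3
jig xy 13.733607714744709 -0.1513869257062264
top fence_face []
top rail_long_outer [(0.96, array([-234.8, -469.4])), (0.69, array([37.3, 14.5])), (0.55, array([ 253.3, -559.1]))]
side fence_face [(0.5, array([16.9, -9.3]))]
side rail_long_outer [(0.98, array([ 249.4, -578.3])), (0.75, array([22.2, -6.4])), (0.75, array([-245.6, -486.8]))]
```

View pics/i.png

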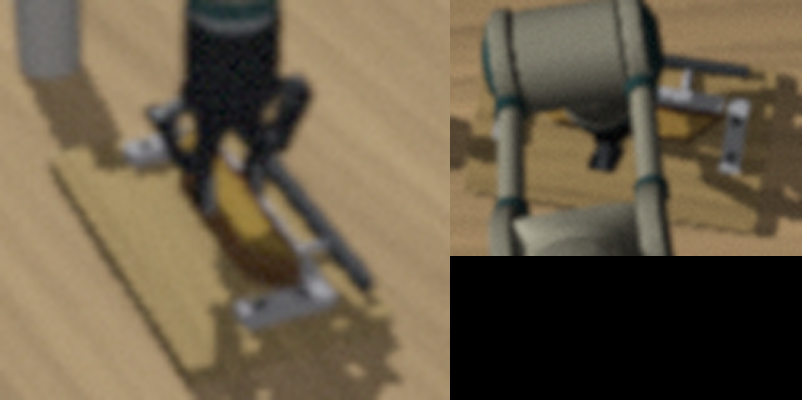

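Request:
apply_moves --deltas '[20, 0.5, 0, -0.2, 0, 20, 1, 0, -0.4, 0, 20, 1, 0, -0.6, 0, 20, 1, 0, -0.6, 0]'

```text
clock: 17.18
position: [0.5561, 0.1716, 0.0311]
ee_rot: [-0.003, 0.75, 0.661, -0.004]
contact_force: [-9.6, 0.6, 1.0]
width: 0.0298
gripper_force: 81.3
```

```bash
python3 f.py
```

```text
tool-frame force [-0.65 -9.56 -0.56] [0.55611549 0.17164576 0.03103622] 17.3833 moment [ 1.734  0.008 -0.115] tilt [-0.0104 -0.0011 -0.9999]
jig xy 13.740527415547872 -0.13314892927982305
```

Request:
apply_moves --deltas '[20, 0, 0.5, 0, 0, 20, 0, 1, 0, 0, 20, 0, 1.2, 0, 0, 20, 0, 1.2, 0, 0]'

```text
clock: 17.72
position: [0.5566, 0.1716, 0.0311]
ee_rot: [-0.004, 0.75, 0.661, -0.005]
contact_force: [-12.0, 1.1, 1.9]
width: 0.0301
gripper_force: 81.4
```

```bash
python3 f.py;python3 f.py
```

```text
tool-frame force [ -0.57 -10.91  -2.06] [0.55662232 0.17156297 0.03106468] 17.9167 moment [ 1.947  0.015 -0.132] tilt [-0.0117 -0.0011 -0.9999]
jig xy 14.253732240987397 -0.15176002530665686
tool-frame force [ -0.78 -11.02  -1.97] [0.55660497 0.17155353 0.03105479] 18.1167 moment [ 1.978 -0.023 -0.102] tilt [-0.0118 -0.001  -0.9999]
jig xy 14.23770752262727 -0.16329742043048748
```

```bash
python3 -c "
from rig import *
print(sign_off())"
```

```text
the job is handed in; nothing more can be done
None
```

The long frame side is on the bed between the stops, with its outer face pressed square to the fence, and the arm is still holding it. I measured about 11 N of push at the wrist. Allowing for drag on the bed, that is roughly 9–11 N on the fence, or about 10 mm of travel. Nothing else was moved, and the job is handed in.

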